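Slide a sample tin through the sprung flap of the outgoing tray

TASK

Send the small square tin through the self-closing flap into the outgoing tray: with the fingers apart, push the flap open with one finger before the tin gets to it, and push the tin through behind it with the other finger, until the tin lies flat far enough inside that the flap swings fully shut behind it. The tin must not open the flap itself, and it is only slid along, gently, never pinched, tipped or lifted. Leave the cups and the bottle where they are.

Things in the scene. Friction and masses are not known exactly. Their poses are not given: they have to be found in the camera images.
- tray: Grey sheet-metal tray fixed on the bench: a straight lane 410 mm long, 100 mm wide, open on top, with a level floor and no sill. Origin: middle of the doorway, on the upper face of its 3 mm floor plate. +x points along the lane from the entry inwards, +y to the left when looking that way, +z up. The flap closes the doorway (x = 0); 38 mm high door posts stand at x = -9 to -3 mm, beside the opening from y = -32 to +32 mm.
- entry (a point): Outer, open end of the entry lane, on the floor at tray x = -165 mm, y = 0. From here to the doorway the lane runs between two rails 16 mm high whose inner faces lie at y = -32 and +32 mm.
- bay (a point): Point on the floor inside the enclosed part, at tray x = 120 mm, y = 0; a good place for the tin's centre. The enclosed part runs from x = 0 to 242 mm (inner face of the end wall), between walls 37 mm high with inner faces at y = -37 and +53 mm.
- flap (a joint): Black flap, an upright plate 80 mm wide, 3.5 mm thick, 6 to 36 mm above the tray floor, on an upright hinge pin (40 mm high) at tray x = 0, y = +48 mm. Value in rad: 0 = shut across the doorway; it grows as the free edge swings inward (+x), the only way it opens; 1.6 = fully open along the left wall. A light spring (about 1 N at a finger) shuts it within about a second.
- flap_edge (a point): Middle of the flap's free edge, 21 mm above the tray floor and 82 mm from the hinge pin. It sweeps a quarter circle of 82 mm radius about the pin, so the flap can surely shut once the tin is wholly beyond tray x = 82 mm, that is with its centre beyond about 105 mm.
- tin_center (a point): Centre of the small square metal tin (40 x 40 mm, 32 mm high, 0.12 kg) standing flat in the entry lane, 16 mm above the tray floor. At the start it is 104 to 124 mm before the doorway, up to 6 mm off the lane's middle and turned up to 0.2 rad. Fingers 75 to 90 mm apart along the lane straddle it well, the leading one ahead of it; later the flap may brush the tin's side.
- tin: The same tin; origin at the centre of its underside, +z up.
- espresso_cup_0: White espresso cup, 64 mm across and high, upright near the far left end of the tray; origin at the centre of its base. Leave it alone.
- espresso_cup_1: Dark green espresso cup, 64 mm across and high, upright left of the tray; origin at the centre of its base. Leave it alone.
- wipe_bottle: White bottle with a blue cap, 50 mm across, 96 mm high, upright to the right of the entry lane; origin at the centre of its base. Leave it alone.

How it is judged:
By the outcome, as a careful person would: the job done as asked, in the order asked, and still so for the second after the job is handed in, with the robot touching nothing.
It also fails if it takes over 38 s, if anything falls off the work surface, if the arm or the gripper's body presses on something with over 40 N, if the wrist force passes 120 N, or if a joint passes its speed limit or range.

ROBOT

A 6-joint arm with a two-finger parallel gripper is mounted at the origin on a cart in front of the work surface, level with it; the furniture and walls round the work are solid. World frame = base frame: x ahead of the robot, y to its left, z up, the work surface at z = 0. Lengths are in m, angles in rad, forces in N, time in s.
With the tool pointing down it reaches from about 0.3 to 0.85 m from the base axis. Payload 5.4 kg.
Tool frame: the origin (TCP) lies on the centre line of the jaws, within the pads' length; the fingertips stand 8 mm ahead of it and the grasp point (between the pads) lies 11 mm behind it; x points along the fingers, z is the direction in which the jaws open and shut, and the axes are right-handed (so a half turn about x gives the same grasp; the last joint's range is limited). The gripper opens to 85 mm and grips with 20 to 120 N. Pads are 22 mm wide; open, the fingers measure 114 mm over their backs; the gripper's body (76 mm by 85 mm) begins 54 mm behind the grasp point. The pads swing forward as they close: fully open they stand 13 mm farther back than shut.
Start: joints at [1.099, 0.158, 1.597, -0, 1.386, -0.21], TCP at [0.149, 0.555, 0.239] pointing down, gripper open.
Joint ranges: [-2.91, 2.91], [-0.94, 2.29], [0.18, 2.7], [-1.29, 4.43], [0.17, 2.64], [-3, 3]. Speed limits (rad/s): [2.57, 2.57, 3.14, 3.14, 3.14, 3.14].

INTERFACE

Orientations are given as a unit quaternion [x, y, z, w].
In Python, from cell import * gives the robot as it stands.
- The arm moves only by the tool send_rows, never from a script. Its argument "motion" is a list of rows, each a list of 3 entries, a list of its own where there are three numbers: the finger opening in cm, from 0 to 8.54, then the shift along the world's x, y, z in cm, then the turn, a rotation vector about the world's x, y, z in rad. A call has 1 to 5 rows; each row shifts and turns the pose as measured when the row begins; what a row does not reach is not made up. A row lasts 1/10 s, in which the tool goes at most 50 mm and 8.59 degrees, less where a joint would pass 70% of its speed; a pose out of reach is approached as far as the arm can. A call is refused whole if a number of a shift passes 5 or a number of a turn 0.15, either way. A call with a gripper value outside its range is refused whole. The fingers move at their own pace and stop on an object; "force" is the grip in N (left out, the last holds). Time passes only in rows, so rows that do not move let the fingers close. It gives the time, the measured TCP pose, the force and the opening at its end, in the units of the state.
- sense(): the state, without advancing time (a new reading comes with each control period).
- get_image(name): name is "scene" or "top"; returns the picture (400x640x3 uint8, red, green, blue); there is no depth.
- get_calibration(name): a dict with "intrinsics" (3x3 intrinsics, pixels), "world_from_camera" (4x4, takes a point from camera to world coordinates). Camera axes: x right, y down, z forward; pixel columns grow to the right and rows downward; lengths in m; the calibration is good to about 2 mm. A picture is of the moment at which its call begins. get_calibration takes no time and is no camera call.
- close_job(): hands the job in, once; it reports no verdict.
The state is a dict: "clock": time; "joint_positions": joint angles; "qd": joint speeds; "joint_torque": joint torques, N m; "tool_pos": TCP position; "orientation": TCP orientation; "force": force on the tool from outside, world axes, zero at the start; "torque": the same for the moment, N m; "width": opening from 0.0 (shut) to 1.0 (fully open).
Only numpy, scipy, OpenCV 4.12 (cv2) and the standard library are available. Lean on these libraries where they do the work, as an engineer would, in place of code of your own. Each camera call takes 0.05 s, during which the arm holds its last target. There are 200 camera calls.

## Working session

There is one attempt and no reset: what is moved stays moved. The work goes in short steps, Python scripts to look and compute and a tool call to move; the robot and the scene stay as the last step left them, time stands still between calls to the robot, and variables do not carry over. Pictures are saved under pics/ and viewed, about 8 in all and at most 12, crops included, and the job is handed in when it is done.

Besides the shell and the picture viewer there is one more tool, called after "Call:" as name([rows], argument=value, ...), one row to a line, values as JSON. send_rows: Moves the arm, as the interface text tells. Its arguments: {"type":"object","properties":{"motion":{"type":"array","items":{"type":"array"}},"force":{"type":"number"}},"required":["motion"]}

```bash
ls; mkdir -p pics; python3 - <<'E'
from cell import *
import cv2
for n in ("top","scene"):
    im=get_image(n); cv2.imwrite(f"pics/{n}0.png",im[:,:,::-1])
    c=get_calibration(n); print(n,c["intrinsics"],c["world_from_camera"])
print(sense())
E
```

```text
pics
top [[461.39247244   0.         322.27737249]
 [  0.         461.39247244 198.27331201]
 [  0.           0.           1.        ]] [[-0.0248734  -0.98619444  0.16371269  0.22030397]
 [-0.99951662  0.02758857  0.01433193 -0.09735156]
 [-0.01865067 -0.16327707 -0.98640395  1.58238563]
 [ 0.          0.          0.          1.        ]]
scene [[437.50540319   0.         324.02676276]
 [  0.         437.50540319 204.34099687]
 [  0.           0.           1.        ]] [[ 0.76732316 -0.42088221  0.48381126 -0.1476064 ]
 [-0.64121729 -0.51235719  0.57125344 -0.85657348]
 [ 0.00745376 -0.74856414 -0.66302049  0.94487126]
 [ 0.          0.          0.          1.        ]]
{'clock': 0.1, 'joint_positions': array([ 1.09887489e+00,  1.58997721e-01,  1.59812910e+00, -1.66226967e-05,
        1.38620941e+00, -2.10109206e-01]), 'qd': array([-7.79541222e-04, -6.43832997e-04, -2.07802419e-03, -1.55998927e-03,
        1.27153931e-05,  4.13410089e-04]), 'joint_torque': array([-1.07282375e-06, -3.96989822e+01, -3.32340574e+01, -1.65316983e-04,
        4.12899666e-03,  1.46504078e-05]), 'tool_pos': array([0.14860709, 0.55490489, 0.23839736]), 'orientation': array([-0.43072666,  0.56154151,  0.4301862 ,  0.56043332]), 'force': array([ 0.27159619, -0.10038094, -0.06511606]), 'torque': array([-0.02323164, -0.02695526,  0.03920874]), 'width': 1.0040620980974972}
```

View pics/top0.png

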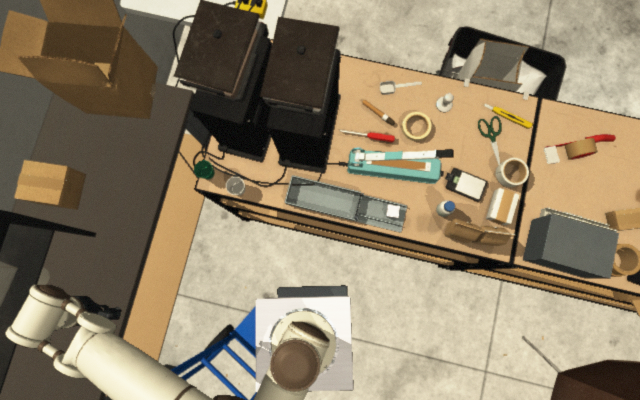

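View pics/scene0.png

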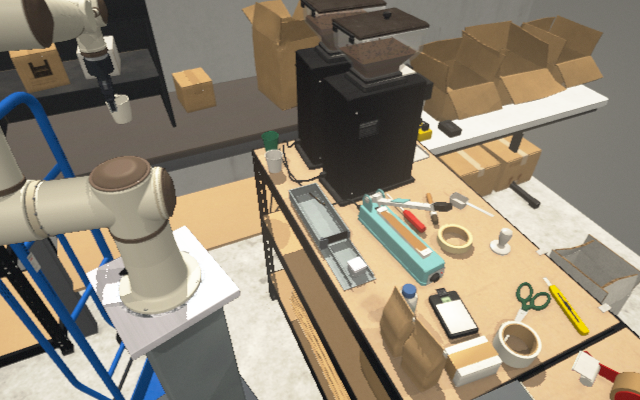

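The top view shows the tray from about (287,190) to (406,215), with the tin at (393,211), the white cup at (235,185) and the bottle at (447,208). The lane runs right to left, which is world +y. I'll enlarge both views.

```bash
python3 - <<'E'
import cv2,numpy as np
a=cv2.imread("pics/top0.png")[170:240,275:415]; b=cv2.imread("pics/scene0.png")[175:295,280:385]
a=cv2.resize(a,None,fx=5.7,fy=5.7,interpolation=cv2.INTER_CUBIC); cv2.imwrite("pics/topc.png",a)
b=cv2.resize(b,None,fx=5,fy=5,interpolation=cv2.INTER_CUBIC); cv2.imwrite("pics/scc.png",b); print(a.shape,b.shape)
E
```

```text
(399, 798, 3) (600, 525, 3)
```

View pics/topc.png

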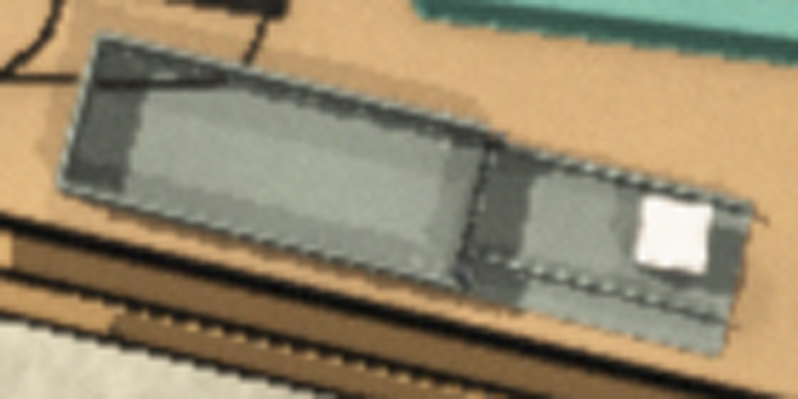

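View pics/scc.png

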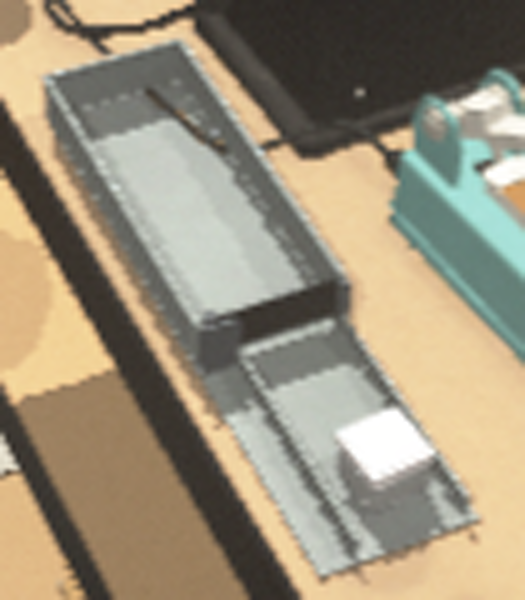

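The crops show the flap shut at topc x≈475. The tray's far wall corners are at (60,190) and (100,37), the entry floor corner is at (720,355), and the tin's white top is at about (674,235). Next I'll fit the tray pose from ray-cast corners in both views and locate the tin.

```bash
cat >h.py <<'E'
import numpy as np,cv2
from cell import *
def ray(n,uv,z):
    c=get_calibration(n);K=c["intrinsics"];T=c["world_from_camera"]
    d=T[:3,:3]@np.linalg.solve(K,[uv[0],uv[1],1]);o=T[:3,3]
    return (o+d*(z-o[2])/d[2])
def fit(P,W):  # tray xy -> world xy rigid
    P=np.array(P);W=np.array(W);a=P-P.mean(0);b=W-W.mean(0)
    th=np.arctan2((a[:,0]*b[:,1]-a[:,1]*b[:,0]).sum(),(a*b).sum())
    R=np.array([[np.cos(th),-np.sin(th)],[np.sin(th),np.cos(th)]])
    return th,R,W.mean(0)-R@P.mean(0)
def tin(n,im,box,thr=200,z=.035):
    x0,y0,x1,y1=box
    g=cv2.resize(im[y0:y1,x0:x1].min(2),None,fx=8,fy=8,interpolation=cv2.INTER_LINEAR)
    cs,_=cv2.findContours((g>thr).astype(np.uint8),0,2)
    c=max(cs,key=cv2.contourArea)[:,0,:].astype(float)
    w=np.array([ray(n,((p[0]+.5)/8-.5+x0,(p[1]+.5)/8-.5+y0),z)[:2] for p in c])
    r=cv2.minAreaRect((w*1e4).astype(np.float32));return np.array(r[0])/1e4,np.array(r[1])/10,r[2],w
E
python3 - <<'E'
from h import *
t=lambda x,y:((x+.5)/5.7-.5+275,(y+.5)/5.7-.5+170); s=lambda x,y:((x+.5)/5-.5+280,(y+.5)/5-.5+175)
Zw,Z0=.040,.003
L=[("top",t(60,190),(245,58),Zw),("top",t(100,36),(245,-42),Zw),("top",t(720,355),(-165,58),Z0),
("scene",s(45,78),(245,58),Zw),("scene",s(182,42),(245,-42),Zw),("scene",s(322,578),(-165,58),Z0),("scene",s(478,520),(-165,-42),Z0)]
P=[np.array(l[2])/1e3 for l in L];W=[ray(l[0],l[1],l[3])[:2] for l in L]
for idx in (range(7),range(3),range(3,7)):
    th,R,o=fit([P[i] for i in idx],[W[i] for i in idx]);print(th,o)
    print([np.round((R.T@(W[i]-o)-P[i])*1e3,1).tolist() for i in idx])
th,R,o=fit(P,W)
for n,box in (("top",(380,200,405,222)),("scene",(345,250,372,276))):
    im=cv2.imread(f"pics/{n}0.png")[:,:,::-1]
    for thr in (170,200,225):
        c,sz,a,w=tin(n,im,box,thr); print(n,thr,c,sz,a,"tray",R.T@(c-o)*1e3)
h=lambda n,u,z:print(n,u,R.T@(ray(n,u,z)[:2]-o)*1e3)
h("top",t(475,215),.03);h("top",t(495,140),.04);h("scene",s(347,285),.04);h("scene",s(203,325),.04)
h("top",(447,205),.099);h("top",(235,183),.064)
print(np.degrees(th))
E
```

```text
1.30500065470289 [ 0.45632648 -0.19991833]
[[-0.6, 0.7], [-0.4, 4.5], [4.0, -0.5], [-1.9, -4.3], [-4.1, -0.2], [1.6, -2.6], [1.5, 2.3]]
1.3111507678569925 [ 0.45573648 -0.19857453]
[[-1.4, -1.7], [-1.8, 2.1], [3.2, -0.4]]
1.2993282603713199 [ 0.45705028 -0.20092961]
[[-1.4, -2.0], [-3.1, 2.1], [2.1, -2.5], [2.5, 2.4]]
top 170 [ 0.42828452 -0.31158105] [42.23468933 40.92019958] 79.06355285644531 tray [-115.10753912   -2.27400703]
top 200 [ 0.42805391 -0.31175432] [39.36409607 38.64231567] 79.49838256835938 tray [-115.33529859   -2.09700329]
top 225 [ 0.42835605 -0.31192485] [37.16392517 35.55119629] 79.43990325927734 tray [-115.4204749    -2.43333633]
scene 170 [ 0.42006812 -0.29457634] [80.62894897 70.3293457 ] 82.21096801757812 tray [-100.85822966   10.12061838]
scene 200 [ 0.42983447 -0.3129209 ] [43.49468384 41.27796936] 80.77421569824219 tray [-115.993196     -4.12147606]
scene 225 [ 0.42990889 -0.31397021] [39.75740967 39.07736206] 80.29168701171875 tray [-116.98611753   -4.46890835]
top (357.92105263157896, 207.30701754385964) [ 1.36747007 13.67514844]
top (361.4298245614035, 194.14912280701753) [  0.25387505 -31.45404606]
scene (349.0, 231.6) [ -5.3234495  -38.50890934]
scene (320.2, 239.6) [-0.23500625 51.32770241]
top (447, 205) [-275.01887695  -50.86640456]
top (235, 183) [422.50449683  35.93857088]
74.77102977628486
```

The tray pose is consistent across views: yaw 1.305 rad, origin about (0.456, -0.200). The tin is at tray (-116,-3), turned about +0.08 rad. I'll yaw the jaws about 8° left, so the leading finger sits toward the hinge side and the trailing one stays behind the tin's middle. Now computing the approach.

```bash
cat >>h.py <<'E'
from scipy.spatial.transform import Rotation as Ro
TH=1.305;O=np.array([.4563,-.1999]);RT=np.array([[np.cos(TH),-np.sin(TH)],[np.sin(TH),np.cos(TH)]])
def w2t(p): return RT.T@(np.asarray(p)[:2]-O)*1e3
def t2w(x,y): return O+RT@np.array([x,y])/1e3
def rep(cx=None,cy=None,cz=None,yaw=.14):
    s=sense();M=Ro.from_quat(s["orientation"]).as_matrix()
    print("t",s["clock"],"pos",s["tool_pos"].round(4),"tray",w2t(s["tool_pos"]).round(1),"F",s["force"].round(1),"w",round(s["width"],3))
    best=None
    for sg in (1,-1):
        a=TH+yaw;z=np.array([np.cos(a),np.sin(a),0])*sg;x=np.array([0,0,-1.]);G=np.c_[x,np.cross(z,x),z]
        rv=Ro.from_matrix(G@M.T).as_rotvec()
        print("rotvec",rv.round(3))
    if cx is not None: print("target",t2w(cx,cy).round(4),"shift cm",((np.r_[t2w(cx,cy),cz]-s["tool_pos"])*100).round(2))
E
python3 -c "
from h import *
rep(-114,3.4,.12)"
```

```text
t 0.1 pos [0.1486 0.5549 0.2384] tray [647.5 495.2] F [ 0.3 -0.1 -0.1] w 1.004
rotvec [ 0.002 -0.001  0.136]
rotvec [-1.000e-03 -2.000e-03 -3.006e+00]
target [ 0.4231 -0.309 ] shift cm [ 27.45 -86.39 -11.84]
```

Call:
send_rows([
  [7.6, [2.4, -4.3, 0], [0, 0, 0.03]],
  [7.6, [2.4, -4.3, 0], [0, 0, 0.03]],
  [7.6, [2.4, -4.3, 0], [0, 0, 0.03]],
  [7.6, [2.4, -4.3, 0], [0, 0, 0.03]],
  [7.6, [2.4, -4.3, 0], [0, 0, 0.02]],
])

```text
clock: 0.6
tool_pos: [0.2666, 0.3368, 0.2346]
orientation: [-0.473, 0.528, 0.472, 0.524]
force: [1.5, 1.2, -0.4]
width: 0.889
```

Call:
send_rows([
  [7.6, [2, -4.5, 0], [0, 0, 0]],
  [7.6, [2, -4.5, 0], [0, 0, 0]],
  [7.6, [2, -4.5, 0], [0, 0, 0]],
  [7.6, [1.5, -4.7, 0], [0, 0, 0]],
  [7.6, [1.5, -4.7, 0], [0, 0, 0]],
])

```text
clock: 1.1
tool_pos: [0.3556, 0.1036, 0.2333]
orientation: [-0.474, 0.527, 0.473, 0.523]
force: [-0.5, 0.1, 0.1]
width: 0.89
```

Call:
send_rows([
  [7.6, [1, -4.8, 0], [0, 0, 0]],
  [7.6, [1, -4.8, 0], [0, 0, 0]],
  [7.6, [1, -4.8, 0], [0, 0, 0]],
  [7.6, [1, -4.8, 0], [0, 0, 0]],
  [7.6, [1, -4.8, 0], [0, 0, 0]],
])

```text
clock: 1.6
tool_pos: [0.4039, -0.1419, 0.2326]
orientation: [-0.474, 0.527, 0.472, 0.524]
force: [1.2, 0.7, -0.1]
width: 0.89
```

```bash
python3 -c "
from h import *
rep(-114,3.4,.12)"
```

```text
t 1.6 pos [ 0.4039 -0.1419  0.2326] tray [42.2 65.8] F [ 1.2  0.7 -0.1] w 0.89
rotvec [ 0.005 -0.001 -0.021]
rotvec [1.000e-03 7.000e-03 3.121e+00]
target [ 0.4231 -0.309 ] shift cm [  1.92 -16.71 -11.26]
```

Call:
send_rows([
  [7.6, [0.5, -4.5, 0], [0, 0, -0.01]],
  [7.6, [0.5, -4.5, 0], [0, 0, -0.01]],
  [7.6, [0.5, -4.5, -1.5], [0, 0, 0]],
  [7.6, [0.4, -3, -3.5], [0, 0, 0]],
  [7.6, [0, 0, -3], [0, 0, 0]],
])

```text
clock: 2.1
tool_pos: [0.4238, -0.3226, 0.1541]
orientation: [-0.471, 0.534, 0.46, 0.531]
force: [0.2, 1.4, -0.3]
width: 0.89
```

```bash
python3 - <<'E'
from h import *
rep(-114,3.4,.06)
im=get_image("scene"); cv2.imwrite("pics/s1.png",cv2.resize(im[160:310,270:440,::-1],None,fx=4,fy=4,interpolation=cv2.INTER_CUBIC))
E
```

```text
t 2.1 pos [ 0.4238 -0.3226  0.1541] tray [-126.9   -0.9] F [ 0.2  1.4 -0.3] w 0.89
rotvec [0.014 0.007 0.007]
rotvec [ 0.01  -0.022 -3.134]
target [ 0.4231 -0.309 ] shift cm [-0.07  1.36 -9.41]
```

View pics/s1.png

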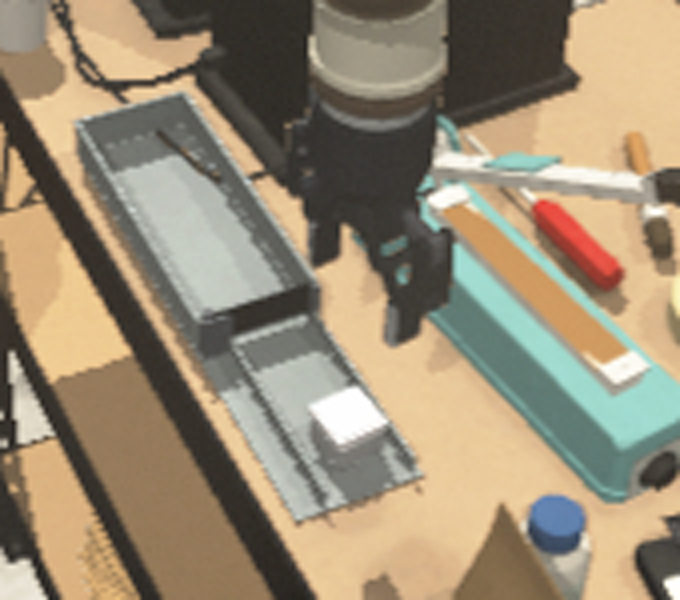

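The gripper hangs above the lane, tips at about crop (318,260) and (398,342), with the tin and flap undisturbed. I'll estimate the actual tip height from the ray.

```bash
python3 - <<'E'
from h import *
s=sense();d=Ro.from_quat(s["orientation"]).as_matrix()[:,2]
for u,sg in (((398,342),-1),((318,262),1)):
    p=s["tool_pos"]+sg*d*.045
    for z in (.13,.14,.15,.16,.17): print(sg,z,(1e3*(ray("scene",(270+u[0]/4,160+u[1]/4),z)-p)).round(1)[:2], end=" ")
    print()
rep(-114,3.4,.06)
E
```

```text
-1 0.13 [19.7 14.3] -1 0.14 [12.5  8.1] -1 0.15 [5.4 1.8] -1 0.16 [-1.8 -4.4] -1 0.17 [ -8.9 -10.6] 
1 0.13 [17.5 11.2] 1 0.14 [10.3  3.9] 1 0.15 [ 3.  -3.4] 1 0.16 [ -4.3 -10.7] 1 0.17 [-11.5 -17.9] 
t 2.15 pos [ 0.4214 -0.3187  0.1485] tray [-123.7    2.4] F [-3.3  2.4 -3.5] w 0.891
rotvec [0.006 0.001 0.007]
rotvec [ 1.000e-03 -1.000e-02 -3.135e+00]
target [ 0.4231 -0.309 ] shift cm [ 0.16  0.97 -8.85]
```

Tips are about level with the TCP. Align, then go down.

Call:
send_rows([
  [7.6, [0.2, 1.0, -2], [0, 0, 0]],
  [7.6, [0, 0, -4], [0, 0, 0]],
  [7.6, [0, 0, -2], [0, 0, 0]],
  [7.6, [0, 0, 0], [0, 0, 0]],
])

```text
clock: 2.55
tool_pos: [0.4221, -0.306, 0.0655]
orientation: [-0.465, 0.533, 0.466, 0.531]
force: [-0.1, 0.3, -0.2]
width: 0.892
```

```bash
python3 - <<'E'
from h import *
im=get_image("scene"); cv2.imwrite("pics/s2.png",cv2.resize(im[200:310,290:400,::-1],None,fx=5,fy=5,interpolation=cv2.INTER_CUBIC))
rep(-114,3.4,.02)
E
```

```text
t 2.6 pos [ 0.4227 -0.3066  0.0668] tray [-111.8    4.4] F [-0.9  0.3  0.2] w 0.888
rotvec [ 0.003 -0.002  0.007]
rotvec [-2.000e-03 -5.000e-03 -3.135e+00]
target [ 0.4231 -0.309 ] shift cm [ 0.04 -0.24 -4.68]
```

View pics/s2.png

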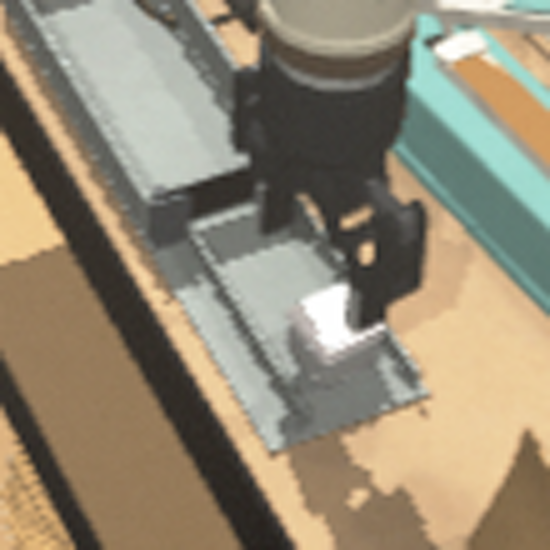

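The fingers straddle the tin, one ahead and one behind. Descending in steps while watching the force.

Call:
send_rows([
  [7.6, [0, -0.25, -2], [0, 0, 0]],
  [7.6, [0, 0, -1.6], [0, 0, 0]],
  [7.6, [0, 0, -0.4], [0, 0, 0]],
  [7.6, [0, 0, 0], [0, 0, 0]],
])

```text
clock: 3.0
tool_pos: [0.4266, -0.3121, 0.0336]
orientation: [-0.47, 0.533, 0.462, 0.531]
force: [0.5, -0.2, 0.7]
width: 0.894
```

```bash
python3 - <<'E'
from h import *
rep(-114,3.4,.018)
E
```

```text
t 3.0 pos [ 0.4266 -0.3121  0.0336] tray [-116.    -0.8] F [ 0.5 -0.2  0.7] w 0.894
rotvec [0.011 0.006 0.005]
rotvec [ 0.009 -0.017 -3.136]
target [ 0.4231 -0.309 ] shift cm [-0.35  0.31 -1.56]
```

Call:
send_rows([
  [7.6, [-0.35, 0.3, -0.8], [0.01, 0.005, 0]],
  [7.6, [0, 0, -0.3], [0, 0, 0]],
  [7.6, [0, 0, 0], [0, 0, 0]],
])

```text
clock: 3.3
tool_pos: [0.4246, -0.3105, 0.0254]
orientation: [-0.468, 0.532, 0.464, 0.532]
force: [0.7, -0.3, -0.3]
width: 0.888
```

```bash
python3 - <<'E'
from h import *
rep(-114,3.4,.018)
E
```

```text
t 3.3 pos [ 0.4246 -0.3105  0.0254] tray [-115.1    1.6] F [ 0.7 -0.3 -0.3] w 0.888
rotvec [0.005 0.004 0.005]
rotvec [ 0.006 -0.007 -3.137]
target [ 0.4231 -0.309 ] shift cm [-0.15  0.15 -0.74]
```

Call:
send_rows([
  [7.6, [-0.15, 0.1, -0.6], [0, 0, 0]],
  [7.6, [0, 0, -0.2], [0, 0, 0]],
  [7.6, [0, 0, 0], [0, 0, 0]],
])

```text
clock: 3.6
tool_pos: [0.4231, -0.3097, 0.0173]
orientation: [-0.469, 0.532, 0.464, 0.532]
force: [-0.2, 0.4, -0.5]
width: 0.888
```

```bash
python3 - <<'E'
from h import *
im=get_image("scene"); cv2.imwrite("pics/s3.png",cv2.resize(im[200:310,290:400,::-1],None,fx=5,fy=5,interpolation=cv2.INTER_CUBIC))
rep(-90,3.4,.018)
E
```

```text
t 3.65 pos [ 0.4231 -0.3097  0.0173] tray [-114.6    3.2] F [-0.6  0.1 -0.3] w 0.891
rotvec [0.005 0.004 0.005]
rotvec [ 0.007 -0.008 -3.137]
target [ 0.4294 -0.2858] shift cm [0.63 2.38 0.07]
```

View pics/s3.png

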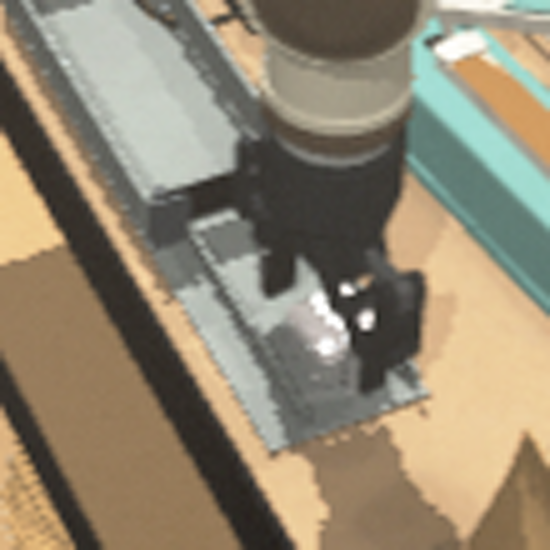

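The fingers are down: leading tip ahead of the tin at crop (275,293), trailing one behind it, no contact force. Now pushing along the lane (0.26, 0.965).

Call:
send_rows([
  [7.6, [0.13, 0.48, 0], [0, 0, 0]],
  [7.6, [0.13, 0.48, 0], [0, 0, 0]],
  [7.6, [0.13, 0.48, 0], [0, 0, 0]],
  [7.6, [0.13, 0.48, 0], [0, 0, 0]],
  [7.6, [0.13, 0.48, 0], [0, 0, 0]],
])

```text
clock: 4.15
tool_pos: [0.4304, -0.2844, 0.0177]
orientation: [-0.469, 0.532, 0.463, 0.532]
force: [-0.0, 0.0, -0.7]
width: 0.893
```

```bash
python3 - <<'E'
from h import *
rep(-50,3.4,.018)
E
```

```text
t 4.15 pos [ 0.4304 -0.2844  0.0177] tray [-88.3   2.8] F [-0.   0.  -0.7] w 0.893
rotvec [0.006 0.005 0.005]
rotvec [ 0.008 -0.009 -3.136]
target [ 0.4399 -0.2473] shift cm [0.95 3.71 0.03]
```

Call:
send_rows([
  [7.6, [0.17, 0.63, 0], [0, 0, 0]],
  [7.6, [0.17, 0.63, 0], [0, 0, 0]],
  [7.6, [0.17, 0.63, 0], [0, 0, 0]],
  [7.6, [0.17, 0.63, 0], [0, 0, 0]],
  [7.6, [0.15, 0.6, 0], [0, 0, 0]],
])

```text
clock: 4.65
tool_pos: [0.4394, -0.2501, 0.0177]
orientation: [-0.469, 0.532, 0.464, 0.531]
force: [0.1, 0.1, -0.1]
width: 0.892
```

```bash
python3 - <<'E'
from h import *
a=get_image("scene")[190:300,290:390,::-1];b=get_image("top")[180:230,330:410,::-1]
f=lambda i:cv2.resize(i,(400,440 if i is a else 250),interpolation=cv2.INTER_CUBIC)
cv2.imwrite("pics/s4.png",np.hstack([f(a),np.vstack([f(b),np.zeros((190,400,3),np.uint8)])]))
rep(-10,4,.018)
E
```

```text
t 4.75 pos [ 0.4393 -0.2498  0.0176] tray [-52.6   3.3] F [-0.1  0.7 -0.3] w 0.886
rotvec [0.005 0.005 0.004]
rotvec [ 0.007 -0.009 -3.138]
target [ 0.4498 -0.2085] shift cm [1.05 4.13 0.04]
```

View pics/s4.png

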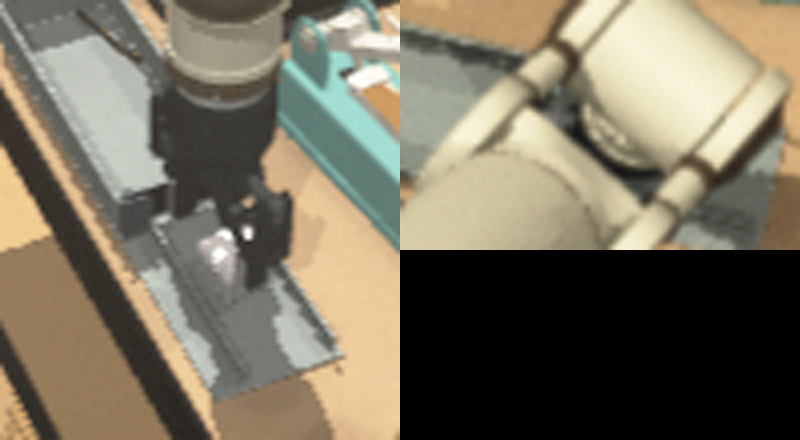

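The tin is moving with the trailing finger and the leading finger is just short of the flap. Continuing in steps through the doorway.

Call:
send_rows([
  [7.6, [0.17, 0.63, 0], [0, 0, 0]],
  [7.6, [0.17, 0.65, 0], [0, 0, 0]],
  [7.6, [0.17, 0.65, 0], [0, 0, 0]],
  [7.6, [0.17, 0.65, 0], [0, 0, 0]],
  [7.6, [0.17, 0.65, 0], [0, 0, 0]],
])

```text
clock: 5.25
tool_pos: [0.4486, -0.2168, 0.0181]
orientation: [-0.47, 0.532, 0.463, 0.531]
force: [-0.1, -2.0, -0.4]
width: 0.887
```

```bash
python3 - <<'E'
from h import *
rep(30,4,.018)
E
```

```text
t 5.25 pos [ 0.4486 -0.2168  0.0181] tray [-18.3   3. ] F [-0.1 -2.  -0.4] w 0.887
rotvec [0.008 0.005 0.005]
rotvec [ 0.008 -0.012 -3.137]
target [ 0.4603 -0.1699] shift cm [ 1.17  4.69 -0.01]
```

The flap is being pushed by the finger (about 2 N). Now straight on through, a little faster past the point where the finger leaves the flap.

Call:
send_rows([
  [7.6, [0.22, 0.87, 0], [0.005, 0, 0]],
  [7.6, [0.22, 0.87, 0], [0, 0, 0]],
  [7.6, [0.23, 0.92, 0], [0, 0, 0]],
  [7.6, [0.25, 0.97, 0], [0, 0, 0]],
  [7.6, [0.26, 1.0, 0], [0, 0, 0]],
])

```text
clock: 5.75
tool_pos: [0.4615, -0.1662, 0.0181]
orientation: [-0.468, 0.531, 0.464, 0.533]
force: [-0.6, -1.4, 0.1]
width: 0.891
```

Call:
send_rows([
  [7.6, [0.29, 1.1, 0], [0, 0, 0]],
  [7.6, [0.29, 1.1, 0], [0, 0, 0]],
  [7.6, [0.29, 1.1, 0], [0, 0, 0]],
  [7.6, [0.27, 1.0, 0], [0, 0, 0]],
  [7.6, [0.25, 0.9, 0], [0, 0, 0]],
])

```text
clock: 6.25
tool_pos: [0.4765, -0.1087, 0.0181]
orientation: [-0.468, 0.53, 0.465, 0.533]
force: [-1.0, -0.2, -0.4]
width: 0.889
```

```bash
python3 - <<'E'
from h import *
rep(146,4,.018)
a=get_image("scene")[150:280,270:390,::-1]
cv2.imwrite("pics/s5.png",cv2.resize(a,None,fx=4,fy=4,interpolation=cv2.INTER_CUBIC))
E
```

```text
t 6.25 pos [ 0.4765 -0.1087  0.0181] tray [93.3  4.5] F [-1.  -0.2 -0.4] w 0.889
rotvec [0.002 0.006 0.005]
rotvec [ 9.000e-03 -2.000e-03 -3.137e+00]
target [ 0.4908 -0.058 ] shift cm [ 1.43  5.07 -0.01]
```

View pics/s5.png

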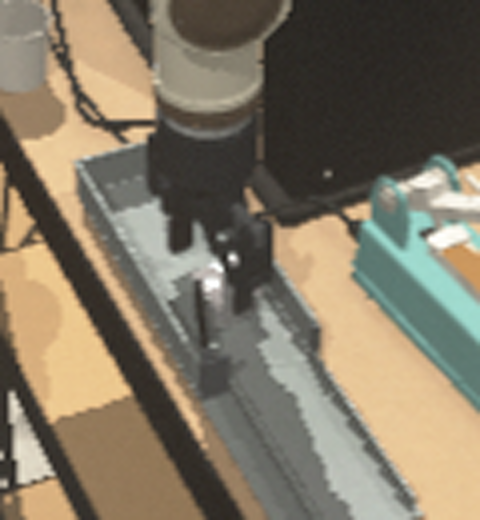

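The tin is inside and the flap stands open beside it at crop (203,320), brushing its side. Pushing on about 5.3 cm.

Call:
send_rows([
  [7.6, [0.27, 1.03, 0], [0, 0, 0]],
  [7.6, [0.29, 1.1, 0], [0, 0, 0]],
  [7.6, [0.29, 1.1, 0], [0, 0, 0]],
  [7.6, [0.26, 1.0, 0], [0, 0, 0]],
  [7.6, [0.2, 0.75, 0], [0, 0, 0]],
])

```text
clock: 6.8
tool_pos: [0.4906, -0.0539, 0.018]
orientation: [-0.468, 0.53, 0.465, 0.533]
force: [-0.7, -0.8, 0.5]
width: 0.888
```

Call:
send_rows([
  [7.6, [0.08, 0.3, 0], [0, 0, 0]],
  [7.6, [0, 0, 0], [0, 0, 0]],
  [7.6, [-0.1, -0.4, 0], [0, 0, 0]],
  [7.6, [0, 0, 0], [0, 0, 0]],
])

```text
clock: 7.2
tool_pos: [0.4903, -0.0537, 0.0178]
orientation: [-0.468, 0.53, 0.466, 0.532]
force: [-0.2, -0.2, 0.2]
width: 0.888
```

```bash
python3 - <<'E'
from h import *
rep(146,4,.018)
E
```

```text
t 7.2 pos [ 0.4903 -0.0537  0.0178] tray [150.    5.6] F [-0.2 -0.2  0.2] w 0.888
rotvec [0.    0.005 0.003]
rotvec [ 7.000e-03 -1.000e-03 -3.138e+00]
target [ 0.4908 -0.058 ] shift cm [ 0.05 -0.42  0.02]
```

Call:
send_rows([
  [7.6, [0, 0, 0.5], [0, 0, 0]],
  [7.6, [0, 0, 1], [0, 0, 0]],
  [7.6, [0, 0, 2], [0, 0, 0]],
  [7.6, [0, 0, 3], [0, 0, 0]],
  [7.6, [0, 0, 4], [0, 0, 0]],
])

```text
clock: 7.7
tool_pos: [0.485, -0.0531, 0.1225]
orientation: [-0.463, 0.533, 0.469, 0.531]
force: [0.1, -0.3, -0.3]
width: 0.889
```

Call:
send_rows([
  [7.6, [0, 0, 4], [0, 0, 0]],
  [7.6, [0, 0, 4], [0, 0, 0]],
  [7.6, [-1, 0, 4], [0, 0, 0]],
  [7.6, [-3, 2, 2], [0, 0, 0]],
  [7.6, [-4, 2, 0], [0, 0, 0]],
])

```text
clock: 8.2
tool_pos: [0.4071, -0.0152, 0.2794]
orientation: [-0.467, 0.531, 0.462, 0.535]
force: [-1.6, -0.4, 0.3]
width: 0.885
```

Call:
send_rows([
  [7.6, [-3, 3, 0], [0, 0, 0]],
  [7.6, [-2, 4, 0], [0, 0, 0]],
  [7.6, [-1, 4.5, 0], [0, 0, 0]],
  [7.6, [-1, 4.5, 0], [0, 0, 0]],
  [7.6, [-1, 4.5, 0], [0, 0, 0]],
])

```text
clock: 8.7
tool_pos: [0.3215, 0.1929, 0.286]
orientation: [-0.468, 0.53, 0.455, 0.541]
force: [0.8, -0.0, 0.6]
width: 0.894
```

```bash
python3 - <<'E'
from h import *
rep()
a=get_image("scene");b=get_image("top");cv2.imwrite("pics/sf.png",a[:,:,::-1]);cv2.imwrite("pics/tf.png",b[:,:,::-1])
a=a[100:290,255:395,::-1];b=b[160:240,210:420,::-1]
f=lambda i,w:cv2.resize(i,(w,int(i.shape[0]*w/i.shape[1])),interpolation=cv2.INTER_CUBIC)
A=f(a,400);B=f(b,400);v=np.zeros_like(A);v[:B.shape[0]]=B
cv2.imwrite("pics/s6.png",np.hstack([A,v]))
E
```

```text
t 8.7 pos [0.3215 0.1929 0.286 ] tray [343.6 233.2] F [ 0.8 -0.   0.6] w 0.894
rotvec [0.002 0.024 0.022]
rotvec [ 3.800e-02 -3.000e-03 -3.119e+00]
```

View pics/s6.png

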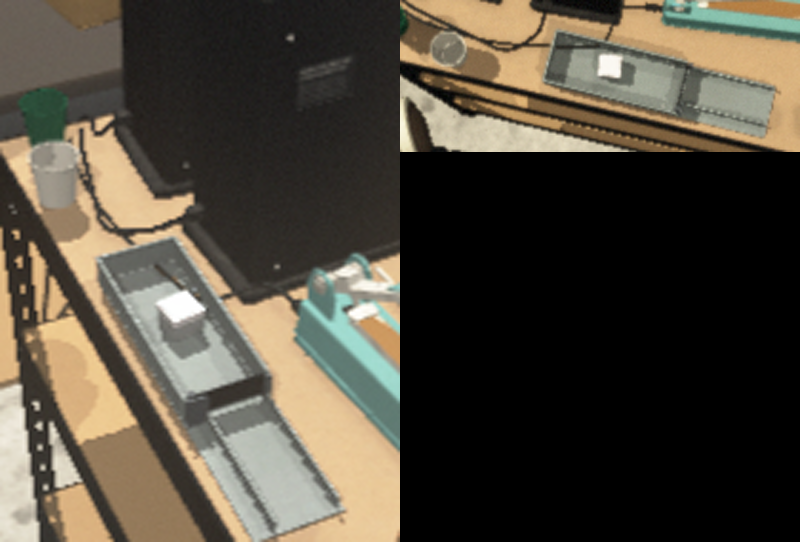

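The flap looks shut across the doorway, the tin is flat in the bay, and the cups are in place. I'll hold still for a moment, measure, then hand in.

Call:
send_rows([
  [7.6, [0, 0, 0], [0, 0, 0]],
  [7.6, [0, 0, 0], [0, 0, 0]],
  [7.6, [0, 0, 0], [0, 0, 0]],
  [7.6, [0, 0, 0], [0, 0, 0]],
  [7.6, [0, 0, 0], [0, 0, 0]],
])

```text
clock: 9.3
tool_pos: [0.3209, 0.1935, 0.2872]
orientation: [-0.469, 0.528, 0.457, 0.54]
force: [0.5, -0.9, 0.2]
width: 0.89
```

```bash
python3 - <<'E'
from h import *
b=get_image("top");a=get_image("scene")
c,sz,an,w=tin("top",b,(310,185,335,205)); print("tin tray",w2t(c).round(1),sz.round(1),an)
c,sz,an,w=tin("scene",a,(308,200,328,214),215); print("scene tin tray",w2t(c).round(1),sz.round(1))
d=np.abs(a.astype(int)-cv2.imread("pics/scene0.png")[:,:,::-1])
print("door area change (scene)",d[228:250,316:352].mean().round(1),"bottle",d[285:310,400:416].mean().round(1),"cups",d[130:170,262:285].mean().round(1))
d=np.abs(b.astype(int)-cv2.imread("pics/top0.png")[:,:,::-1])
print("top: door",d[192:222,350:366].mean().round(1),"bottle",d[198:218,436:458].mean().round(1),"cups",d[160:195,193:247].mean().round(1))
E
```

```text
tin tray [138.    0.7] [39.  39.1] 82.81594848632812
scene tin tray [136.6  -1.2] [41.2 39.5]
door area change (scene) 5.7 bottle 5.8 cups 9.3
top: door 2.3 bottle 1.9 cups 6.4
```

```bash
python3 -c "
from cell import *
print(close_job())"
```

```text
the job is handed in; nothing more can be done
None
```

The tin is through the flap and lies flat in the outgoing tray, with the flap shut behind it. I handed the job in at about 9.4 s.

- **How it went:** The fingers straddled the tin about 76 mm apart. The leading finger pushed the flap open (about 2 N at the wrist) while the tin's front was still outside the doorway. The trailing finger slid the tin in behind it, and both then lifted straight up.
- **Tin:** The two cameras put it at tray (138, 1) mm and (137, -1) mm, past the 105 mm needed. Its top face measured about 39 to 41 mm square at its normal height.
- **Flap:** The doorway looks shut in both pictures, nearly the same as at the start.
- **Cups and bottle:** I never moved near them, and the white cup is at its original pixel. The cup areas did differ more from the first picture (6 to 9 grey levels) than the bottle and door areas (about 2 to 6). I put that down to the arm's changed shadow and did not check it further.
- **Not seen directly:** The flap brushed the tin's side partway through, after the tin was inside. I had no picture of the moment the leading finger let go of the flap, so I can't rule out that the flap briefly rested on the tin there.

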